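# Fit pad insert and roller to the jack head

## Robot

A 7-joint arm with a two-finger parallel gripper is mounted at the origin on the work surface. World frame = base frame: x ahead of the robot, y to its left, z up, the work surface at z = 0. Lengths are in m, angles in rad, forces in N, time in s.
With the tool pointing down it reaches from about 0.35 to 0.9 m from the base axis. Payload 8.1 kg.
Tool frame: the origin (TCP) lies at the very end of the fingers, on their centre line; the grasp point (between the pads) lies behind it (r.grip_depth is the z of the grasp point in the tool frame, in m); z points along the fingers, y is the line along which they close (so a half turn about z gives the same grasp; the last joint's range is limited). The gripper opens to 85 mm and grips with 20 to 120 N. Pads are 22 mm wide; open, the fingers measure 114 mm over their backs; the gripper's body (76 mm by 85 mm) begins 54 mm behind the grasp point. The pads swing forward as they close: fully open they stand 13 mm farther back than shut.
Start: joints at [1.012, 0.434, 0.025, 1.573, -0.012, 1.134, -0.075], TCP at [0.275, -0.561, 0.231] pointing down, gripper open.
Joint ranges: [-2.62, 2.62], [-0.44, 2.09], [-1.27, 1.32], [0.08, 2.57], [-1.32, 4.46], [0.12, 2], [-2.74, 2.74]. Speed limits (rad/s): [2.22, 2.22, 3.01, 3.01, 3.14, 3.14, 3.14].

## Interface

Orientations are given as a rotation vector (axis times angle).
In Python, from workcell import r, optics, order gives the robot as it stands (r), with the cameras (optics) and the job (order).
- The arm moves only by the tool jog_arm, called after "Emit:" as name([rows], argument=value, ...), one row to a line, values as JSON. Schema: {"type":"object","properties":{"deltas":{"type":"array","items":{"type":"object","properties":{"dx":{"type":"number"},"dy":{"type":"number"},"dz":{"type":"number"},"spin":{"type":"number"}},"additionalProperties":false},"minItems":1,"maxItems":12},"aperture":{"type":"number"},"force":{"type":"number"},"only":{"type":"string"},"quiet":{"type":"boolean"},"lines":{"type":"string"}},"required":["deltas"],"additionalProperties":false}. deltas is a list of rows, 1 to 12 of them, each an object with the fields dx, dy, dz (the shift in m), spin (a turn about the tool's z in rad); a field left out counts as zero; each row shifts and turns the commanded pose from where the row before left it, along the tool's axes as they then stand; what a row does not reach is not made up. A row lasts 1/12 s, in which the tool goes at most 0.0417 m and 0.125 rad, less where a joint would pass 70% of its speed; a pose out of reach is approached as far as the arm can. aperture is the finger opening in m, set as the call begins (left out keeps the last). The fingers move at their own pace and stop on an object; force is the grip in N (left out, the last holds). Time passes only in rows, so rows that do not move let the fingers close. The tool returns the time, the measured TCP pose, the force, the opening and the grip force at its end. only (a regular expression) keeps the lines of the reply that match it, lines (a string "A,B") keeps lines A to B, and quiet returns only ok. Input that does not fit is refused with a message, and nothing moves.
- r.read_state(): the state, without advancing time (a new reading comes with each control period).
- optics.snapshot(name): name is "scene" or "top" or "wrist"; returns the picture (420x560x3 uint8, red, green, blue); there is no depth.
- optics.calibration(name): a dict with "intrinsics" (3x3 intrinsics, pixels), "extrinsics" (4x4, takes a point from world to camera coordinates). Camera axes: x right, y down, z forward; pixel columns grow to the right and rows downward; lengths in m; the calibration is good to about 2 mm. A picture is of the moment at which its call begins: read the wrist's pose just before it. calibration takes no time and is no camera call; for the wrist camera it gives the pose at the moment of the call.
- order.hand_in(): hands the job in; it is judged then, once.
The state is a dict: "time_s": time; "joints": joint angles; "dq": joint speeds; "tau": joint torques, N m; "eef_pos": TCP position; "ee_rot": TCP orientation; "contact_force": force on the tool from outside, world axes, zero at the start; "wrist_torque": the same for the moment, N m; "finger_gap": finger opening in m; "grip_force": force on a finger pad.
Only numpy, scipy, OpenCV 4.12 (cv2) and the standard library are available. Lean on these libraries where they do the work, as an engineer would, in place of code of your own. Each camera call takes 0.05 s, during which the arm holds its last target. There are 200 camera calls.

## Task

Make the screw jack's head ready: press the orange insert fully home in the rectangular recess until its orange face is flush with the head's top all round, then lay the blue roller into the two open dropouts so that both spindle ends sit on the bottom of their slots, and last push the red-knobbed toggle plunger fully in over the spindle end to lock it. Do it in that order, let go of everything, and leave the green cube, the washer stack and the pusher where they stand.

Things in the scene. Friction and masses are not known exactly. Their poses are not given: they have to be found in the camera images.
- jack: Silvery cast-steel screw jack, fixed to the bench; origin at bench height under the column's centre, z up. It carries a flat head 180 (x) x 250 mm (y from -135 to +115), whose top is 130 mm above the bench. On the head: the recess at y=+65, the two dropout cheeks at y=-50, the toggle plunger at x=-70 on the -y side. A crank (fixed, not used) sticks out low on the +x side.
- recess (a point): Centre of the recess mouth, level with the head's top (jack frame 0, 65, 130 mm); axes as the jack's. Recess 95 (x) x 65 mm (y), vertical walls. Its floor is a dark steel lifter pad that must be pushed down under the insert (see joint lifter).
- lifter (a joint): How far the dark steel pad in the recess is pushed down: starts at 0 to 0.002 m (pad 10 to 12 mm below the head's top), 0.008 = on its stop (18 mm below; insert flush). It carries the insert's weight, sinks under about 10 N in all (weight included; 1.5 N more per 10 mm/s of speed) and stays where pushed to.
- insert: Loose insert, about 0.25 to 0.5 kg: orange plate 90 (x) x 60 (y) x 18 mm, its lowest 6 mm stepped in to 82 x 52 mm as a lead-in, with a black rubber rib 60 (x) x 24 (y) x 28 mm centred on top (to grip or press on; rib top 46 mm above the underside). Origin at the underside's centre, z up. Same either way round. Fits with its x along the jack's x.
- insert_face (a point): Centre of the orange plate's upper face, inside the rib's foot, 18 mm above the insert's origin; axes as the insert's. Flush when level with recess.
- rest: Fixed black rest on the bench, base 150 (x) x 60 x 10 mm, origin under its centre, with two posts at x=+-55 mm (12 mm thick, 30 mm wide, up to 38 mm high) that carry the roller's spindle, axis 35.5 mm above the bench, roller along the rest's x.
- roller: Loose roller, about 0.2 to 0.4 kg: blue drum 36 mm diameter, 80 mm long, on a steel spindle 11 mm diameter, 156 mm long. Origin at its centre; its x is the spindle axis (level); it may be turned about that axis. Same either way round.
- roller_end_a (a point): Centre of the spindle's end face, at +78 mm on the roller's x.
- roller_end_b (a point): Centre of the spindle's other end face, at -78 mm on the roller's x.
- seat (a point): Where the roller's centre belongs: jack frame (0, -50, 152) mm; axes as the jack's, spindle along x. Two steel cheeks at x=+-50 mm (12 mm thick, 44 wide, 40 above the head's top) each have an upright slot 14 mm wide, open at the top, bottom 16.5 mm above the head's top (bottomed spindle axis 22 mm above the head). Drum end play between the cheeks: 4 mm each way.
- plunger (a joint): Travel of the stainless toggle plunger along the jack's +y, 0 (out) to 0.03 m (fully in); starts at 0 to 0.006. It drags with about 3 N and stays where left. Its steel bar, 12 mm square, 30 mm above the head's top, then lies over the spindle's -x end; a spindle end a few mm too high blocks it.
- plunger_knob (a point): Centre of the plunger's red knob, 16 x 16 mm, 26 mm high, 66 mm above the head's top (knob from 53 to 79 mm); axes as the jack's; moves with the plunger. To be pinched or pushed. At full travel it is at jack x=-70, y=-83 mm.
- cube: Green fixture cube, 60 mm edge; loose bystander, origin under its centre.
- washers: Stack of bronze thrust washers, 60 mm diameter, 36 mm high; loose bystander, origin under its centre.
- pusher: Rubber-tipped pusher lying flat, 140 mm long along its x (-60 to +80), 30 mm wide, 24 mm high; loose bystander.

How it is judged:
On the way, in this order (a step that is already met when the one before it is completed fails the run):
1. the insert is pressed flush into the recess (z of insert_face in the frame of recess between -0.004 and 0.002 m and horizontal distance between insert_face and recess below 0.006 m and angle between insert's own z axis and vertical below 0.05 rad), for 0.2 s.
2. the roller lies in the dropouts with both spindle ends bottomed (z of each of roller_end_a, roller_end_b in the frame of seat below 0.002 m and horizontal distance between roller and seat below 0.009 m and angle between the x axis of roller and the x axis of jack, either way round below 0.06 rad), for 0.2 s.
3. the plunger is pushed in over the spindle end (value of joint plunger above 0.025 m), for 0.2 s.
At the end, for the whole second after the job is handed in: Insert level in the recess: face at most 2 mm above (4 below) the head's top, within 6 mm of centre. Roller in its seat: both spindle ends at most 2 mm above bottomed height, within 9 mm and 0.06 rad of the seat. Plunger in by over 25 mm. Released, at rest (all of step 1 and all of step 2 and value of joint plunger above 0.025 m and contact force between the fingers and insert below 0.1 N and contact force between the fingers and roller below 0.1 N and linear speed of each of insert, roller below 0.02 m/s); the robot touches nothing.
It fails at once if the cube is disturbed (moved over 20 mm) (distance of cube from where it was at the start of the episode above 0.02 m).
It fails at once if the washers is disturbed (moved over 20 mm) (distance of washers from where it was at the start of the episode above 0.02 m).
It fails at once if the pusher is disturbed (moved over 20 mm) (distance of pusher from where it was at the start of the episode above 0.02 m).
It also fails if it takes over 72 s, if anything falls off the work surface, if the arm or the gripper's body presses on something with over 40 N, if the wrist force passes 120 N, or if a joint passes its speed limit or range.

## Working session

There is one attempt and no reset: what is moved stays moved. The work goes in short steps, Python scripts to look and compute and a tool call to move; the robot and the scene stay as the last step left them, time stands still between calls to the robot, and variables do not carry over. Pictures are saved under pics/ and viewed, at most 10 in all, crops included, and the job is handed in when it is done.

```bash
ls; mkdir -p pics; python3 - <<'E'
from workcell import r, optics, order
import cv2,numpy as np
a=optics.snapshot("scene");b=optics.snapshot("top")
for n,p in(("scene",a),("top",b)):
    cv2.imwrite(f"pics/{n}0.png",p[:,:,::-1])
    c=optics.calibration(n);print(n,np.round(c["intrinsics"],1).tolist(),np.round(c["extrinsics"],3).tolist())
print(r.grip_depth,r.read_state())
E
```

```text
pics
workcell.py
scene [[495.4, 0.0, 282.0], [0.0, 495.4, 214.6], [0.0, 0.0, 1.0]] [[-0.417, 0.909, -0.006, 0.241], [0.471, 0.21, -0.857, -0.118], [-0.777, -0.36, -0.516, 1.649], [0.0, 0.0, 0.0, 1.0]]
top [[483.8, 0.0, 274.0], [0.0, 483.8, 203.1], [0.0, 0.0, 1.0]] [[0.008, -1.0, 0.013, -0.011], [-0.999, -0.009, -0.05, 0.551], [0.05, -0.013, -0.999, 1.272], [0.0, 0.0, 0.0, 1.0]]
-0.0187 {'time_s': 0.1, 'joints': array([ 1.01240199,  0.43513969,  0.02497791,  1.57399385, -0.01157517,
        1.1339856 , -0.0751086 ]), 'dq': array([ 0.00043052, -0.0013536 , -0.00101071, -0.00130021,  0.00119955,
       -0.00280532,  0.00195409]), 'tau': array([ 3.91440772e-03, -6.71763325e+01,  1.02859676e+00, -3.16901958e+01,
        1.57530938e-02,  7.28899991e-03,  1.43398978e-05]), 'eef_pos': array([ 0.27485993, -0.5608266 ,  0.2306177 ]), 'ee_rot': array([-3.05911701e+00, -7.09374919e-01,  7.17067040e-04]), 'contact_force': array([-0.0310877 , -0.8662603 , -0.30456341]), 'wrist_torque': array([-0.03021569,  0.00591486, -0.01007142]), 'grip_force': 0.0, 'finger_gap': 0.08520511705043461}
```

View pics/scene0.png

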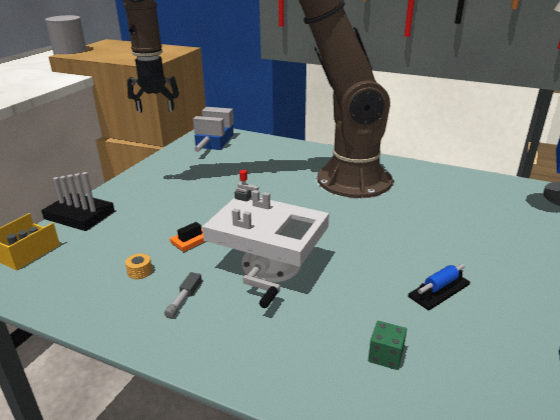

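View pics/top0.png

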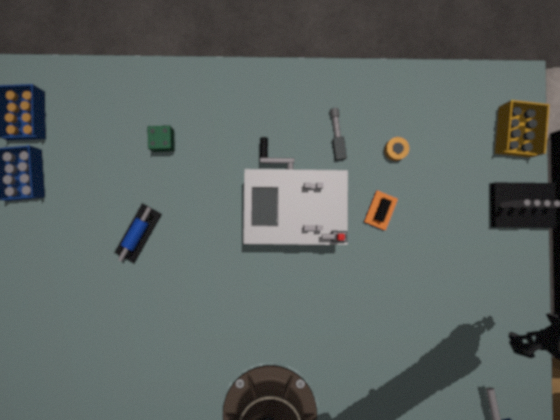

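Scene: the jack is in mid-bench, with the insert at about (190,237) beside it, the roller at (440,285), and the cube, washers and pusher all standing clear. Top: head (244–348,169–246), recess (265,206), knob (342,237), insert (381,211), roller (134,234).

```bash
cat > h.py <<'E'
from workcell import r, optics, order
import cv2,numpy as np
from scipy.spatial.transform import Rotation as R
def ray(c,px):
    K=c["intrinsics"];E=c["extrinsics"];Rm=E[:3,:3]
    d=Rm.T@np.linalg.solve(K,[px[0],px[1],1.]);o=-Rm.T@E[:3,3];return o,d/np.linalg.norm(d)
def onz(c,px,z):
    o,d=ray(c,px);return o+d*(z-o[2])/d[2]
def tri(*obs): # (c,px)...
    A=np.zeros((3,3));b=np.zeros(3)
    for c,p in obs:
        o,d=ray(c,p);P=np.eye(3)-np.outer(d,d);A+=P;b+=P@o
    x=np.linalg.solve(A,b)
    return x,[np.linalg.norm(np.cross(x-ray(c,p)[0],ray(c,p)[1])) for c,p in obs]
def hsv(im): return cv2.cvtColor(im,cv2.COLOR_RGB2HSV)
RNG=dict(orange=((5,170,120),(14,255,255)),blue=((105,150,80),(125,255,255)),red=((174,150,80),(180,255,255)),red2=((0,150,80),(3,255,255)),
 green=((55,100,30),(85,255,200)),white=((0,0,165),(180,40,255)),dark=((0,0,0),(180,255,45)))
def blobs(im,name,amin=20,close=0):
    m=cv2.inRange(hsv(im),*RNG[name])
    if close:m=cv2.morphologyEx(m,cv2.MORPH_CLOSE,np.ones((close,close)))
    cs,_=cv2.findContours(m,cv2.RETR_EXTERNAL,cv2.CHAIN_APPROX_NONE)
    return sorted([c for c in cs if cv2.contourArea(c)>=amin],key=cv2.contourArea,reverse=True)
def box(c):
    return cv2.minAreaRect(c)
def rowhelp(target,yaw=None):
    """displacement in tool axes to target TCP"""
    s=r.read_state();M=R.from_rotvec(s["ee_rot"]).as_matrix()
    print("tcp",s["eef_pos"].round(4),"toolx",M[:,0].round(3),"d_tool",(M.T@(np.array(target)-s["eef_pos"])).round(4))
E
python3 - <<'E'
from h import *
t=cv2.imread("pics/top0.png")[:,:,::-1].copy();s=cv2.imread("pics/scene0.png")[:,:,::-1].copy()
ct,cs=optics.calibration("top"),optics.calibration("scene")
for n in("orange","blue","red","red2","green","white"):
  for nm,im in(("top",t),("scene",s)):
    for c in blobs(im,n)[:4]:
        b=box(c);print(n,nm,np.round(b[0],1),np.round(b[1],1),round(b[2],1))
for n,px,z in(("insert",(381,211),.018),("roller",(134,234),.0535),("knob",(342,237),.196),("recess",(265,206),.12)):
    print(n,onz(ct,px,z).round(4))
hc=max(blobs(t,"white"),key=cv2.contourArea);print([onz(ct,p,.13).round(4)[:2] for p in cv2.boxPoints(box(hc))])
print(optics.calibration("wrist")["extrinsics"].round(3).tolist())
E
```

```text
orange top [380.  210.2] [20.6 31.6] 21.8
orange scene [186.6 242.3] [15.3 32.8] 87.6
blue top [133.6 233.7] [13.1 31.8] 30.3
blue top [ 17.2 190.1] [15.9 29.5] 85.6
blue top [ 16.7 132.9] [24.4 23.7] 53.6
blue scene [213.5  67. ] [134. 119.] 90.0
blue scene [441.8 277.9] [15.8 35. ] 59.0
blue scene [122.7  20. ] [41.6  7.9] 80.5
blue scene [207.5 141.5] [26.2 13.2] 5.2
red2 top [340.  236.5] [5. 6.] 90.0
red2 scene [408.7  18. ] [ 5.6 36.7] 6.7
red2 scene [281.  13.] [26.  4.] 90.0
red2 scene [242.5 175. ] [10.  7.] 90.0
green top [160.5 138.5] [23. 23.] 90.0
green scene [386.4 344.7] [33.2 42.4] 14.0
white top [295.5 206. ] [ 72. 101.] 90.0
white scene [279.5 241.5] [355. 559.] 90.0
white scene [37.9 72.9] [43.2 95.5] 70.6
white scene [ 46.3 377. ] [46.  73.4] 29.5
white scene [103.6 391.2] [23.1 62.1] 42.0
insert [ 0.5328 -0.2901  0.018 ]
roller [0.4673 0.3519 0.0535]
knob [ 0.4664 -0.1591  0.196 ]
recess [0.5389 0.0172 0.12  ]
[array([0.6254, 0.0664]), array([ 0.6277, -0.1788]), array([ 0.4533, -0.1789]), array([0.4514, 0.0645])]
[[0.44, -0.898, -0.001, -0.625], [-0.852, -0.417, 0.316, -0.042], [-0.284, -0.138, -0.949, 0.38], [0.0, 0.0, 0.0, 1.0]]
```

Emit:
jog_arm([
  {"dx": 0.035, "dy": -0.013},
  {"dx": 0.035, "dy": -0.013},
  {"dx": 0.035, "dy": -0.013},
  {"dx": 0.035, "dy": -0.013},
  {"dx": 0.035, "dy": -0.013},
  {"dx": 0.035, "dy": -0.013},
  {"dx": 0.035, "dy": -0.013},
  {"dx": 0.035, "dy": -0.013},
  {"dx": 0.035, "dy": -0.013},
  {"dx": 0.035, "dy": -0.013},
  {"spin": 0.12},
  {"spin": 0.12},
])

```text
time_s: 1.1
eef_pos: [0.534, -0.2872, 0.2307]
ee_rot: [-3.122, -0.339, -0.0]
contact_force: [-1.2, 0.3, -0.3]
finger_gap: 0.0854
grip_force: 0.0
```

Emit:
jog_arm([
  {"spin": 0.12},
  {"spin": 0.12},
  {"spin": 0.12},
  {"spin": 0.12},
  {"spin": 0.12},
  {},
  {},
])

```text
time_s: 1.68
eef_pos: [0.532, -0.2902, 0.231]
ee_rot: [3.085, -0.594, -0.001]
contact_force: [-0.3, -0.3, -1.5]
finger_gap: 0.0852
grip_force: 0.0
```

```bash
python3 - <<'E'
from h import *
c=optics.calibration("wrist");im=optics.snapshot("wrist");cv2.imwrite("pics/w1.png",im[:,:,::-1]);np.save("pics/w1.npy",c["extrinsics"])
print(c["intrinsics"].round(1).tolist(),r.read_state()["eef_pos"])
for b in blobs(im,"orange",100): print(box(b))
rowhelp((.533,-.29,.2))
E
```

```text
[[376.5, 0.0, 280.9], [0.0, 376.5, 210.1], [0.0, 0.0, 1.0]] [ 0.53203771 -0.29028591  0.23105347]
((281.5, 169.5), (91.0, 63.0), 90.0)
tcp [ 0.532  -0.2903  0.2311] toolx [ 0.929 -0.371 -0.001] d_tool [ 0.0008 -0.0006  0.0311]
```

View pics/w1.png

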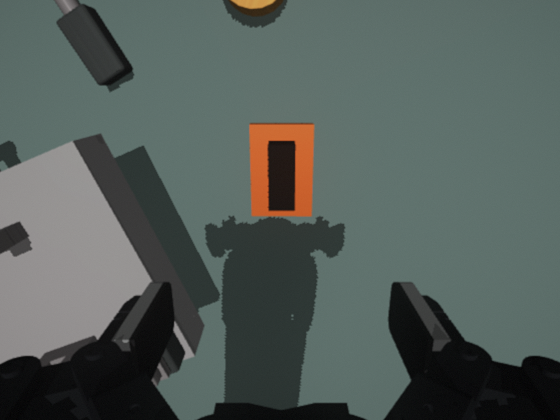

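Insert upright in the wrist view: plate (249–314,123–216), rib (268–296,141–211), already aligned with the tool. I'll descend and take a second view for the height.

Emit:
jog_arm([
  {"dz": 0.03},
  {"dz": 0.03},
  {"dz": 0.02},
  {},
  {},
])

```text
time_s: 2.15
eef_pos: [0.5315, -0.2903, 0.1508]
ee_rot: [-3.084, 0.597, 0.003]
contact_force: [-0.2, 0.0, 0.4]
finger_gap: 0.0856
grip_force: 0.0
```

```bash
cat >> h.py <<'E'
def ins(im):
    b=blobs(im,"orange",300)[0];m=np.zeros(im.shape[:2],np.uint8);cv2.drawContours(m,[b],-1,255,-1)
    d=cv2.inRange(hsv(im),(0,0,0),(180,255,70))&cv2.erode(m,np.ones((5,5)))
    q,_=cv2.findContours(d,cv2.RETR_EXTERNAL,cv2.CHAIN_APPROX_NONE);q=max(q,key=cv2.contourArea)
    return b,q
E
python3 - <<'E'
from h import *
c2=optics.calibration("wrist");im2=optics.snapshot("wrist");cv2.imwrite("pics/w2.png",im2[:,:,::-1])
c1=dict(c2);c1["extrinsics"]=np.load("pics/w1.npy");im1=cv2.imread("pics/w1.png")[:,:,::-1].copy()
B=[]
for c,im in((c1,im1),(c2,im2)):
    b,q=ins(im);print(box(b),box(q),cv2.boundingRect(q));B.append((c,b,q))
def cor(q,k): # corners ordered tl,tr,br,bl
    p=q[:,0,:].astype(float);return [p[np.argmin(f)] for f in(p[:,0]+p[:,1],p[:,1]-p[:,0],-p[:,0]-p[:,1],p[:,0]-p[:,1])]
for k,nm in((1,"plate"),(2,"rib")):
    P=[]
    for a,b in zip(cor(B[0][k],0),cor(B[1][k],0)):
        x,e=tri((B[0][0],a),(B[1][0],b));P.append(x);print(nm,a,b,x.round(4),np.round(e,4))
    print(nm,np.mean(P,0).round(4),"dir",np.round((P[0]-P[3])[:2],3))
    z=.018 if k==1 else .046
    for q in B: print([onz(q[0],p,z)[:2].round(4).tolist() for p in cor(q[k],0)])
print(r.read_state()["eef_pos"])
E
```

```text
((281.5, 169.5), (91.0, 63.0), 90.0) ((280.9999694824219, 174.99996948242188), (67.99998474121094, 25.999996185302734), 90.0) (268, 141, 27, 69)Traceback (most recent call last):
  File "<stdin>", line 6, in <module>
  File "h.py", line 32, in ins
    q,_=cv2.findContours(d,cv2.RETR_EXTERNAL,cv2.CHAIN_APPROX_NONE);q=max(q,key=cv2.contourArea)
                                                                      ~~~^^^^^^^^^^^^^^^^^^^^^^^
ValueError: max() iterable argument is empty
```

```bash
sed -i 's/orange=((5,170,120),(14/orange=((3,150,60),(16/' h.py
cat > m.py <<'E'
from h import *
c2=optics.calibration("wrist");im2=cv2.imread("pics/w2.png")[:,:,::-1].copy()
c1=dict(c2);c1["extrinsics"]=np.load("pics/w1.npy");im1=cv2.imread("pics/w1.png")[:,:,::-1].copy()
B=[]
for c,im in((c1,im1),(c2,im2)):
    for o in blobs(im,"orange",200): print(box(o))
    b,q=ins(im);print(box(b),box(q));B.append((c,b,q))
def cor(q):
    p=q[:,0,:].astype(float);return [p[np.argmin(f)] for f in(p[:,0]+p[:,1],p[:,1]-p[:,0],-p[:,0]-p[:,1],p[:,0]-p[:,1])]
for k,nm in((1,"plate"),(2,"rib")):
    P=[]
    for a,b in zip(cor(B[0][k]),cor(B[1][k])):
        x,e=tri((B[0][0],a),(B[1][0],b));P.append(x);print(nm,a,b,x.round(4),np.round(e,4))
    print(nm,np.mean(P,0).round(4),"dir",np.round((P[0]-P[3])[:2],3))
    z=.018 if k==1 else .046
    for q in B: print([onz(q[0],p,z)[:2].round(4).tolist() for p in cor(q[k])])
E
python3 m.py
```

```text
((281.5, 169.5), (91.0, 63.0), 90.0)
((281.5, 169.5), (91.0, 63.0), 90.0) ((280.9999694824219, 174.99996948242188), (67.99998474121094, 25.999996185302734), 90.0)
((281.0, 190.0), (114.0, 82.0), 90.0)
((281.0, 190.0), (114.0, 82.0), 90.0) ((281.0, 200.5), (89.0, 34.0), 90.0)
plate [250. 124.] [242. 133.] [ 0.582  -0.2751 -0.0464] [0.0005 0.0005]
plate [313. 124.] [322. 134.] [ 0.5619 -0.3377  0.0007] [0.0006 0.0006]
plate [310. 215.] [318. 247.] [ 0.4783 -0.3028  0.0093] [0.0005 0.0005]
plate [252. 215.] [244. 247.] [ 0.5002 -0.2466  0.0077] [0.0004 0.0004]
plate [ 0.5306 -0.2906 -0.0072] dir [ 0.082 -0.029]
[[0.5855, -0.2824], [0.5638, -0.3364], [0.4814, -0.3028], [0.5029, -0.249]]
[[0.5872, -0.2839], [0.5648, -0.3373], [0.4821, -0.3039], [0.5043, -0.249]]
rib [269. 141.] [266. 156.] [ 0.5614 -0.2908 -0.0075] [0.0001 0.0001]
rib [293. 141.] [297. 157.] [ 0.5563 -0.3141  0.0198] [0.0004 0.0004]
rib [293. 209.] [297. 245.] [ 0.5039 -0.2925  0.0505] [0.0003 0.0003]
rib [269. 209.] [265. 245.] [ 0.5119 -0.2719  0.0498] [0.0002 0.0002]
rib [ 0.5334 -0.2923  0.0281] dir [ 0.049 -0.019]
[[0.5678, -0.295], [0.5601, -0.3143], [0.5025, -0.2919], [0.5107, -0.2715]]
[[0.5695, -0.2964], [0.5611, -0.3153], [0.5019, -0.2923], [0.5105, -0.271]]
```

View pics/w2.png

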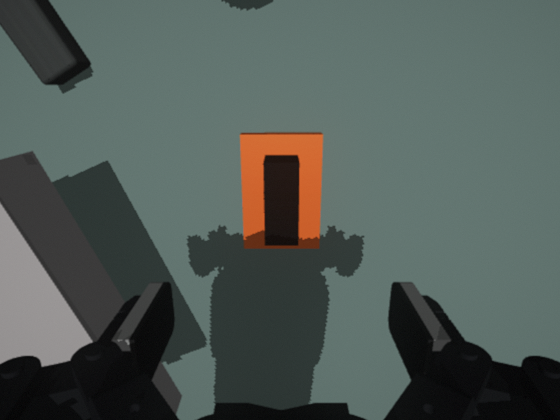

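Emit:
jog_arm([
  {"dx": 0.0033, "dy": 0.0016, "dz": 0.035},
  {"dz": 0.035},
  {"dz": 0.035},
  {"dz": 0.015},
  {"dz": 0.008},
  {},
])

```text
time_s: 2.7
eef_pos: [0.5349, -0.2933, 0.0232]
ee_rot: [-3.084, 0.599, 0.0]
contact_force: [0.6, -0.2, 0.5]
finger_gap: 0.0855
grip_force: 0.0
```

Emit:
jog_arm([
  {},
  {},
  {},
  {},
  {},
  {},
], aperture=0.01, force=60)

```text
time_s: 3.2
eef_pos: [0.5354, -0.2933, 0.0244]
ee_rot: [3.084, -0.6, 0.003]
contact_force: [0.1, 0.2, 8.1]
finger_gap: 0.0229
grip_force: 60.9
```

Emit:
jog_arm([
  {"dz": -0.01},
  {"dz": -0.03},
  {"dz": -0.035},
  {"dz": -0.035},
  {"dz": -0.035},
  {"dz": -0.035},
  {"dz": -0.035},
  {"dz": -0.02},
  {},
])

```text
time_s: 3.95
eef_pos: [0.5363, -0.2942, 0.264]
ee_rot: [3.082, -0.6, 0.012]
contact_force: [-0.0, -0.9, -4.3]
finger_gap: 0.0226
grip_force: 59.9
```

Emit:
jog_arm([
  {"dx": -0.0218, "dy": -0.0328},
  {"dx": -0.0218, "dy": -0.0328},
  {"dx": -0.0218, "dy": -0.0328},
  {"dx": -0.0218, "dy": -0.0328},
  {"dx": -0.0218, "dy": -0.0328},
  {"dx": -0.0218, "dy": -0.0328},
  {"dx": -0.0218, "dy": -0.0328},
  {"dx": -0.0218, "dy": -0.0328},
  {"spin": -0.1},
  {"spin": -0.1},
  {"spin": -0.1},
  {"spin": -0.09},
])

```text
time_s: 4.95
eef_pos: [0.47, 0.0156, 0.257]
ee_rot: [3.141, 0.018, -0.004]
contact_force: [0.1, 0.3, -3.7]
finger_gap: 0.0229
grip_force: 60.2
```

Emit:
jog_arm([
  {},
  {},
])

```text
time_s: 5.12
eef_pos: [0.4704, 0.0153, 0.2573]
ee_rot: [3.141, 0.004, -0.003]
contact_force: [0.4, 0.0, -3.9]
finger_gap: 0.0229
grip_force: 60.2
```

```bash
python3 - <<'E'
from h import *
c=optics.calibration("wrist");im=optics.snapshot("wrist");cv2.imwrite("pics/w3.png",im[:,:,::-1]);np.save("pics/w3.npy",c["extrinsics"])
rowhelp((.54,.018,.25))
E
```

```text
tcp [0.4706 0.0153 0.2575] toolx [ 1.     0.002 -0.002] d_tool [ 0.0694 -0.0026  0.0074]
```

View pics/w3.png

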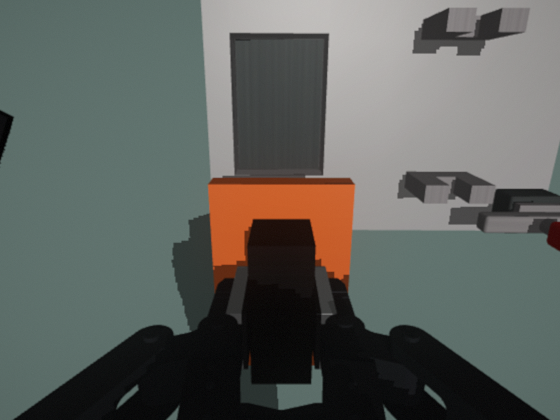

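Recess in the wrist view: mouth corners about (231,34), (328,34), (323,175), (235,175). The insert is held square below it, cheeks are at (450–490,10–45) and (415–490,172–200), knob at (556,237).

```bash
cat > m2.py <<'E'
from h import *
cw=optics.calibration("wrist");cw["extrinsics"]=np.load("pics/w3.npy");im=cv2.imread("pics/w3.png")
ct=optics.calibration("top");tp=cv2.imread("pics/top0.png")
def quad(im,roi,thr):
    x0,y0,x1,y1=roi;g=cv2.cvtColor(im,cv2.COLOR_BGR2GRAY)[y0:y1,x0:x1]
    m=(g<thr).astype(np.uint8)*255
    cs,_=cv2.findContours(m,cv2.RETR_EXTERNAL,cv2.CHAIN_APPROX_NONE);c=max(cs,key=cv2.contourArea)
    p=cv2.approxPolyDP(c,.04*cv2.arcLength(c,True),True)[:,0,:]+[x0,y0]
    s=p.sum(1);d=p[:,1]-p[:,0];return np.array([p[s.argmin()],p[d.argmin()],p[s.argmax()],p[d.argmax()]],float)
W=quad(im,(212,10,345,176),140);T=quad(tp,(249,178,300,240),110)
print(W.tolist(),T.tolist())
w=[onz(cw,p,.13)[:2] for p in W];t=[onz(ct,p,.13)[:2] for p in T]
print("wrist",np.round(w,4).tolist(),np.mean(w,0).round(4));print("top",np.round(t,4).tolist(),np.mean(t,0).round(4))
for a,b in zip(W,T): x,e=tri((cw,a),(ct,b));print(x.round(4),np.round(e,4))
# insert plate's front edge corners, head edge
for p in((209,180),(353,180),(204,0),(213,229)): print(p,onz(cw,p,.251)[:2].round(4),onz(cw,p,.13)[:2].round(4))
E
python3 m2.py
```

```text
[[229.0, 33.0], [328.0, 33.0], [322.0, 175.0], [223.0, 175.0]] [[254.0, 187.0], [277.0, 188.0], [275.0, 225.0], [252.0, 224.0]]
wrist [[0.5828, 0.0481], [0.5829, -0.0165], [0.4883, -0.016], [0.4881, 0.0564]] [0.5355 0.018 ]
top [[0.5842, 0.0442], [0.5823, -0.0115], [0.4928, -0.0074], [0.4948, 0.0481]] [0.5385 0.0184]
[0.5804 0.0437 0.1615] [0.0013 0.0013]
[ 0.5779 -0.0108  0.1778] [0.0006 0.0006]
[ 0.4939 -0.0098  0.159 ] [0.0032 0.0032]
[0.4955 0.0489 0.1658] [0.0022 0.0022]
(209, 180) [0.5144 0.0433] [0.4843 0.0669]
(353, 180) [ 0.5146 -0.015 ] [ 0.4846 -0.039 ]
(204, 0) [0.5792 0.0412] [0.6019 0.0632]
(213, 229) [0.4932 0.0428] [0.4457 0.066 ]
```

Emit:
jog_arm([
  {"dz": 0.03},
  {"dz": 0.03},
  {"dz": 0.024},
  {},
  {},
])

```text
time_s: 5.58
eef_pos: [0.4704, 0.0153, 0.1737]
ee_rot: [3.141, 0.006, -0.005]
contact_force: [0.7, -0.6, -2.8]
finger_gap: 0.0224
grip_force: 60.1
```

```bash
python3 - <<'E'
from h import *
c=optics.calibration("wrist");im=optics.snapshot("wrist");cv2.imwrite("pics/w4.png",im[:,:,::-1]);np.save("pics/w4.npy",c["extrinsics"])
rowhelp((.536,.016,.165))
E
```

```text
tcp [0.4716 0.0155 0.175 ] toolx [ 1.     0.004 -0.   ] d_tool [ 0.0644 -0.0002  0.0099]
```

View pics/w4.png

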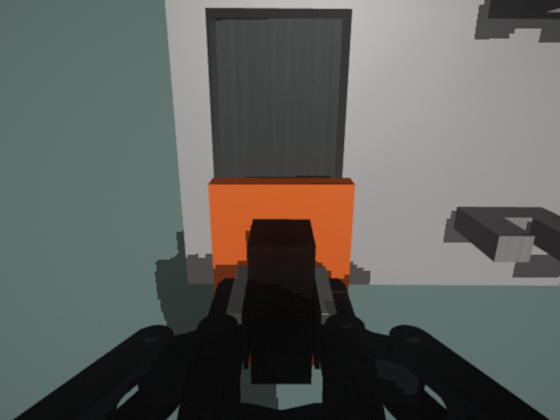

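The mouth's far corners are now at (207,10) and (351,10), and its sides converge to about (213,178) and (345,178). The insert's plate front edge is at rows 178–184, columns 209–353.

```bash
python3 - <<'E'
from h import *
c3=optics.calibration("wrist");c4=dict(c3);c3["extrinsics"]=np.load("pics/w3.npy");c4["extrinsics"]=np.load("pics/w4.npy")
g3,g4=[cv2.cvtColor(cv2.imread(f"pics/w{i}.png"),cv2.COLOR_BGR2GRAY).astype(int) for i in(3,4)]
def edges(g,row,thr=130):
    x=np.where(g[row,150:400]<thr)[0]+150
    x=x[(x>195)];k=np.split(x,np.where(np.diff(x)>3)[0]+1);k=max(k,key=len);return k[0]-.5,k[-1]+.5
def top(g,col,a,b,thr=130): return a+np.where(g[a:b,col]<thr)[0][0]-.5
t3=top(g3,280,5,100);t4=top(g4,280,0,100)
e3=edges(g3,38);e4=edges(g4,16);print(t3,t4,e3,e4)
for k in(0,1): print("far corner",*[np.round(v,4) for v in tri((c3,(e3[k],t3)),(c4,(e4[k],t4)))])
for c,t,e in((c3,t3,e3),(c4,t4,e4)): print([onz(c,(x,t),.13)[:2].round(4) for x in e])
for nm,c,g,rows in(("w3",c3,g3,(60,120,165)),("w4",c4,g4,(40,90,150))):
    for ro in rows:
        e=edges(g,ro);P=[onz(c,(x,ro),.13) for x in e];print(nm,ro,e,"x",P[0][0].round(4),"y",[p[1].round(4) for p in P],"mid",((P[0]+P[1])/2)[1].round(4))
z=.175-.024
for zz,row in((z,184),(z-.018+.006,178)):
    P=[onz(c4,(x,row),zz) for x in(208.5,353.5)];print("insert front",[p.round(4) for p in P])
E
```

```text
32.5 7.5 (np.float64(229.5), np.float64(328.5)) (np.float64(204.5), np.float64(351.5))
far corner [0.5826 0.0474 0.1334] [0.0001 0.0001]
far corner [ 0.5834 -0.0168  0.1291] [0.0001 0.0001]
[array([0.5831, 0.0477]), array([ 0.5832, -0.0168])]
[array([0.5831, 0.0481]), array([ 0.5833, -0.0166])]
w3 60 (np.float64(229.5), np.float64(327.5)) x 0.5664 y [np.float64(0.0484), np.float64(-0.0168)] mid 0.0158
w3 120 (np.float64(231.5), np.float64(325.5)) x 0.5274 y [np.float64(0.0486), np.float64(-0.017)] mid 0.0158
w3 165 (np.float64(233.5), np.float64(323.5)) x 0.4955 y [np.float64(0.0484), np.float64(-0.0169)] mid 0.0158
w4 40 (np.float64(206.5), np.float64(349.5)) x 0.5699 y [np.float64(0.048), np.float64(-0.0165)] mid 0.0157
w4 90 (np.float64(208.5), np.float64(347.5)) x 0.5484 y [np.float64(0.0484), np.float64(-0.0169)] mid 0.0157
w4 150 (np.float64(211.5), np.float64(343.5)) x 0.5202 y [np.float64(0.0485), np.float64(-0.0166)] mid 0.0159
insert front [array([0.5084, 0.0469, 0.151 ]), array([ 0.5086, -0.0185,  0.151 ])]
insert front [array([0.5082, 0.0491, 0.139 ]), array([ 0.5085, -0.0207,  0.139 ])]
```

```bash
python3 - <<'E'
from h import *
c4=optics.calibration("wrist");c4["extrinsics"]=np.load("pics/w4.npy")
for zz,row in((.169,184),(.165,184),(.157,178),(.153,178)):
    P=[onz(c4,(x,row),zz) for x in(208.5,353.5)];print(zz,[p.round(4) for p in P],np.mean(P,0).round(4))
rowhelp((.5357,.0158,.16))
E
```

```text
0.169 [array([0.5131, 0.0433, 0.169 ]), array([ 0.5133, -0.0149,  0.169 ])] [0.5132 0.0142 0.169 ]
0.165 [array([0.5121, 0.0441, 0.165 ]), array([ 0.5122, -0.0157,  0.165 ])] [0.5122 0.0142 0.165 ]
0.157 [array([0.5126, 0.0455, 0.157 ]), array([ 0.5128, -0.0171,  0.157 ])] [0.5127 0.0142 0.157 ]
0.153 [array([0.5117, 0.0463, 0.153 ]), array([ 0.5119, -0.0179,  0.153 ])] [0.5118 0.0142 0.153 ]
tcp [0.4716 0.0155 0.175 ] toolx [ 1.     0.004 -0.   ] d_tool [ 0.0641 -0.      0.0149]
```

Emit:
jog_arm([
  {"dx": 0.02, "dy": -0.0008},
  {"dx": 0.028, "dy": -0.0008},
  {"dx": 0.02},
  {},
  {},
  {},
  {"dz": 0.012},
  {},
  {},
])

```text
time_s: 6.38
eef_pos: [0.5384, 0.0174, 0.1626]
ee_rot: [3.141, 0.009, -0.002]
contact_force: [-0.2, 0.3, -4.0]
finger_gap: 0.0231
grip_force: 60.1
```

```bash
python3 - <<'E'
from h import *
c=optics.calibration("wrist");im=optics.snapshot("wrist");cv2.imwrite("pics/w5.png",im[:,:,::-1]);np.save("pics/w5.npy",c["extrinsics"])
print(r.read_state()["eef_pos"],r.read_state()["contact_force"])
E
```

```text
[0.53879538 0.01740574 0.16286714] [ 0.25226771 -0.17285985 -3.5082736 ]
```

View pics/w5.png

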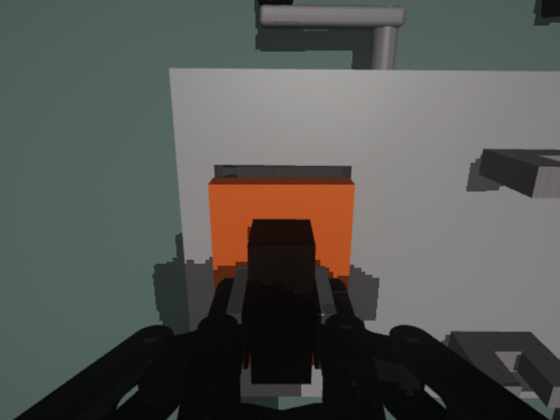

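```bash
python3 - <<'E'
from h import *
c=optics.calibration("wrist");c["extrinsics"]=np.load("pics/w5.npy")
g=cv2.cvtColor(cv2.imread("pics/w5.png"),cv2.COLOR_BGR2GRAY).astype(int)
x=np.where(g[169,190:380]<120)[0]+190;print(x.min(),x.max(),np.where(g[140:184,330]<120)[0][0]+140)
P=[onz(c,(a,169),.13) for a in(x.min()-.5,x.max()+.5)];print(np.round(P,4))
print("far",onz(c,(330,164.5),.13).round(4))
for z in(.153,.157): print(np.round([onz(c,(a,184),z) for a in(208.5,353.5)],4))
E
```

```text
214 351 165
[[ 0.5811  0.0482  0.13  ]
 [ 0.5814 -0.0169  0.13  ]]
far [ 0.5835 -0.0067  0.13  ]
[[ 0.5798  0.0465  0.153 ]
 [ 0.5801 -0.0137  0.153 ]]
[[ 0.5808  0.0457  0.157 ]
 [ 0.5811 -0.0129  0.157 ]]
```

Emit:
jog_arm([
  {"dx": 0.0006, "dy": 0.0007, "dz": 0.004},
  {"dz": 0.004},
  {"dz": 0.003},
  {},
])

```text
time_s: 6.77
eef_pos: [0.5394, 0.0167, 0.1506]
ee_rot: [3.141, 0.009, -0.002]
contact_force: [-0.0, -0.1, -3.9]
finger_gap: 0.023
grip_force: 60.2
```

Emit:
jog_arm([
  {"dz": 0.003},
  {"dz": 0.002},
  {"dz": 0.002},
  {},
  {},
])

```text
time_s: 7.18
eef_pos: [0.5399, 0.0168, 0.1442]
ee_rot: [3.142, 0.009, -0.0]
contact_force: [0.7, 0.3, -5.2]
finger_gap: 0.0226
grip_force: 60.3
```

Emit:
jog_arm([
  {"dz": 0.002},
  {"dz": 0.002},
  {},
  {},
])

```text
time_s: 7.52
eef_pos: [0.5401, 0.0168, 0.1406]
ee_rot: [3.142, 0.009, 0.001]
contact_force: [-2.0, -1.1, 2.2]
finger_gap: 0.0225
grip_force: 61.1
```

Emit:
jog_arm([
  {"dz": 0.002},
  {"dz": 0.002},
  {},
  {},
])

```text
time_s: 7.85
eef_pos: [0.5401, 0.0168, 0.1365]
ee_rot: [-3.142, -0.009, -0.001]
contact_force: [-1.7, -0.5, 1.9]
finger_gap: 0.0231
grip_force: 61.2
```

Emit:
jog_arm([
  {"dz": 0.002},
  {},
  {},
])

```text
time_s: 8.1
eef_pos: [0.5402, 0.0168, 0.1364]
ee_rot: [-3.142, -0.009, -0.002]
contact_force: [-8.9, -1.1, 24.5]
finger_gap: 0.0228
grip_force: 63.9
```

Emit:
jog_arm([
  {"dz": 0.002},
  {},
  {},
])

```text
time_s: 8.35
eef_pos: [0.5402, 0.0168, 0.1363]
ee_rot: [3.142, 0.009, 0.004]
contact_force: [-17.8, -1.6, 46.0]
finger_gap: 0.0227
grip_force: 66.9
```

Emit:
jog_arm([
  {"dz": 0.002},
  {},
  {},
], only="eef|contact")

```text
eef_pos: [0.5403, 0.0168, 0.1362]
contact_force: [-25.0, -2.2, 67.8]
```

Emit:
jog_arm([
  {"dz": -0.002},
  {"dz": -0.002},
  {"dz": -0.002},
  {},
])

```text
time_s: 8.93
eef_pos: [0.54, 0.0168, 0.1364]
ee_rot: [3.142, 0.009, 0.001]
contact_force: [-2.9, -0.4, 11.9]
finger_gap: 0.0226
grip_force: 62.8
```

Emit:
jog_arm([
  {},
  {},
  {},
  {},
  {},
  {"dz": -0.03},
  {"dx": -0.02, "dz": -0.035},
  {"dx": -0.035, "dz": -0.02},
  {},
  {},
  {},
], aperture=0.085, force=60)

```text
time_s: 9.85
eef_pos: [0.4852, 0.0164, 0.2213]
ee_rot: [3.142, 0.009, 0.001]
contact_force: [0.8, -0.4, -0.6]
finger_gap: 0.0847
grip_force: 0.0
```

```bash
python3 - <<'E'
from h import *
c=optics.calibration("wrist");im=optics.snapshot("wrist");cv2.imwrite("pics/w6.png",im[:,:,::-1]);np.save("pics/w6.npy",c["extrinsics"])
print(r.read_state()["eef_pos"])
E
```

```text
[0.48519681 0.01638171 0.22077548]
```

View pics/w6.png

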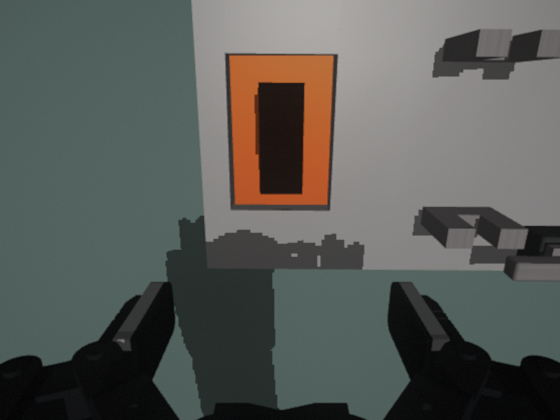

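Orange plate (230–335,55–207) sits in the recess with a thin even gap and no visible step. I'll press the rib with shut fingers to confirm it is home.

Emit:
jog_arm([
  {"dx": 0.026, "dz": 0.02},
  {"dx": 0.026, "dz": 0.02},
  {"dz": 0.01},
  {},
  {},
  {},
], aperture=0.0)

```text
time_s: 10.4
eef_pos: [0.5365, 0.0168, 0.1713]
ee_rot: [3.142, 0.009, -0.001]
contact_force: [0.2, -0.1, 0.5]
finger_gap: 0.0116
grip_force: 0.0
```

Emit:
jog_arm([
  {"dz": 0.004},
  {"dz": 0.004},
  {"dz": 0.003},
  {},
  {},
], only="eef|cont|gap")

```text
eef_pos: [0.5367, 0.0167, 0.1603]
contact_force: [-0.7, 1.1, 0.2]
finger_gap: -0.0002
```

Emit:
jog_arm([
  {"dz": 0.002},
  {"dz": 0.002},
  {},
  {},
], only="eef|cont")

```text
eef_pos: [0.5372, 0.0168, 0.1581]
contact_force: [-5.5, -1.2, 19.1]
```

Contact at z = 0.158, exactly the flush rib height, and it doesn't sink under 19 N, so the insert is home. Next, the roller.

Emit:
jog_arm([
  {"dz": -0.02},
  {"dz": -0.035},
  {"dz": -0.02},
  {"dx": -0.0078, "dy": -0.0372},
  {"dx": -0.0078, "dy": -0.0372},
  {"dx": -0.0078, "dy": -0.0372},
  {"dx": -0.0078, "dy": -0.0372},
  {"dx": -0.0078, "dy": -0.0372},
  {"dx": -0.0078, "dy": -0.0372},
  {"dx": -0.0078, "dy": -0.0372},
  {"dx": -0.0078, "dy": -0.0372},
  {"dx": -0.0078, "dy": -0.0372},
], aperture=0.085)

```text
time_s: 12.15
eef_pos: [0.4642, 0.3529, 0.2314]
ee_rot: [-3.141, -0.009, -0.001]
contact_force: [1.4, 0.2, -0.6]
finger_gap: 0.085
grip_force: 0.0
```

Emit:
jog_arm([
  {"spin": 0.105},
  {"spin": 0.105},
  {"spin": 0.105},
  {"spin": 0.105},
  {"spin": 0.1},
  {},
  {},
])

```text
time_s: 12.73
eef_pos: [0.4639, 0.3517, 0.2302]
ee_rot: [3.049, -0.744, -0.001]
contact_force: [-0.6, 0.3, -0.1]
finger_gap: 0.0849
grip_force: 0.0
```

```bash
cat > m3.py <<'E'
from h import *
import sys
n=sys.argv[1]
c=optics.calibration("wrist");im=optics.snapshot("wrist");cv2.imwrite(f"pics/{n}.png",im[:,:,::-1]);np.save(f"pics/{n}.npy",c["extrinsics"])
for b in blobs(im,"blue",300): 
    q=box(b);print(q);P=[onz(c,p,.0535) for p in cv2.boxPoints(q)];print(np.round(P,4).tolist(),np.mean(P,0).round(4))
rowhelp((.467,.352,.15))
E
python3 m3.py w7
```

```text
((277.0, 179.5), (89.0, 38.0), 90.0)
[[0.5086, 0.3478, 0.0535], [0.4939, 0.3196, 0.0535], [0.4229, 0.3554, 0.0535], [0.4388, 0.3858, 0.0535]] [0.4661 0.3521 0.0535]
tcp [0.4635 0.3519 0.2301] toolx [ 0.888 -0.46  -0.001] d_tool [ 0.0031 -0.0019  0.0801]
```

View pics/w7.png

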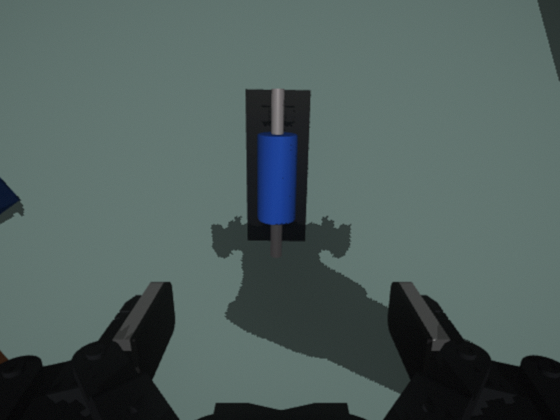

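The drum is at (258–296,135–223) with spindle tips at about (278,89) and (276,256), almost in line with the tool. I'll take a second view lower down.

Emit:
jog_arm([
  {"dz": 0.03},
  {"dz": 0.03},
  {"dz": 0.02},
  {},
  {},
], only="eef")

```text
eef_pos: [0.4638, 0.3502, 0.1497]
```

```bash
python3 m3.py w8; python3 - <<'E'
from h import *
c=optics.calibration("wrist")
C=[];D=[]
for n in("w7","w8"):
    k=dict(c);k["extrinsics"]=np.load(f"pics/{n}.npy");im=cv2.imread(f"pics/{n}.png")[:,:,::-1].copy()
    x,y,w,h=cv2.boundingRect(blobs(im,"blue",300)[0]);D.append((k,x,y,w,h));print(n,x,y,w,h)
    P=blobs(im,"blue",300)[0][:,0,:]
    for z in(.0355,.0535): print(z,onz(k,(x+w/2-.5,y+h/2-.5),z).round(4))
    # axis direction from left/right contour mids
    mids=[(yy,P[P[:,1]==yy][:,0].mean()) for yy in range(y+8,y+h-8)]
    a=np.polyfit(*zip(*mids),1);q=[onz(k,(np.polyval(a,yy),yy),.0355) for yy in(y+8,y+h-8)];d=q[0]-q[1];print("yaw",np.arctan2(d[1],d[0]).round(4))
for f,nm in((lambda x,y,w,h:(x+w/2-.5,y-.5),"far"),(lambda x,y,w,h:(x+w/2-.5,y+h-.5),"near"),(lambda x,y,w,h:(x-.5,y+h/2),"L"),(lambda x,y,w,h:(x+w-.5,y+h/2),"R")):
    print(nm,*[np.round(v,4) for v in tri(*[(d[0],f(*d[1:])) for d in D])])
s=r.read_state();M=R.from_rotvec(s["ee_rot"]).as_matrix();print("toolyaw",np.arctan2(M[1,0],M[0,0]).round(4),s["eef_pos"])
E
```

```text
((274.0, 195.5), (93.0, 50.0), 90.0)
[[0.51, 0.3469, 0.0535], [0.4954, 0.3189, 0.0535], [0.4383, 0.3476, 0.0535], [0.4542, 0.378, 0.0535]] [0.4745 0.3479 0.0535]
tcp [0.4647 0.3507 0.1509] toolx [ 0.886 -0.463 -0.002] d_tool [ 0.0014 -0.0022  0.0009]
w7 258 135 39 90
0.0355 [0.4636 0.3536 0.0355]
0.0535 [0.4674 0.3514 0.0535]
yaw -0.508
w8 249 149 51 94
0.0355 [0.4711 0.3499 0.0355]
0.0535 [0.4756 0.3472 0.0535]
yaw -0.5066
far [0.4978 0.3359 0.0164] [0.0001 0.0001]
near [ 0.3378  0.4227 -0.2302] [0.0014 0.0014]
L [ 0.4482  0.3928 -0.0962] [0.0021 0.0021]
R [ 0.4153  0.349  -0.1289] [0.0007 0.0007]
toolyaw -0.4816 [0.46471461 0.35074914 0.15093618]
```

```bash
sed -i 's/blue=((105,150,80)/blue=((105,120,20)/' h.py; python3 - <<'E'
from h import *
c=optics.calibration("wrist");D=[]
for n in("w7","w8"):
    k=dict(c);k["extrinsics"]=np.load(f"pics/{n}.npy");im=cv2.imread(f"pics/{n}.png")[:,:,::-1].copy()
    b=[b for b in blobs(im,"blue",300) if abs(box(b)[0][0]-277)<30][0]
    x,y,w,h=cv2.boundingRect(b);D.append((k,x,y,w,h));print(n,x,y,w,h)
    P=b[:,0,:]
    mids=[(yy,(P[P[:,1]==yy][:,0].min()+P[P[:,1]==yy][:,0].max())/2) for yy in range(y+10,y+h-10)]
    a=np.polyfit(*zip(*mids),1);q=[onz(k,(np.polyval(a,yy),yy),.04) for yy in(y+10,y+h-10)];d=q[0]-q[1];print("yaw",np.arctan2(d[1],d[0]).round(4),np.round(q,4).tolist())
    e=[onz(k,(np.polyval(a,yy),yy),.0535) for yy in(y-.5,y+h-.5)];print("ends@top",np.round(e,4).tolist(),"len",np.linalg.norm(e[0]-e[1]).round(4),np.mean(e,0).round(4))
for f,nm in((lambda x,y,w,h:(x+w/2-.5,y-.5),"far"),(lambda x,y,w,h:(x+w/2-.5,y+h-.5),"near")):
    print(nm,*[np.round(v,4) for v in tri(*[(d[0],f(*d[1:])) for d in D])])
k,x,y,w,h=D[1]
E
```

```text
w7 257 132 41 94
yaw -0.4964 [[0.4945, 0.3374, 0.04], [0.434, 0.3702, 0.04]]
ends@top [[0.5038, 0.3323, 0.0535], [0.4301, 0.3722, 0.0535]] len 0.0838 [0.467  0.3522 0.0535]
w8 248 145 53 120
yaw -0.4934 [[0.4973, 0.336, 0.04], [0.4322, 0.371, 0.04]]
ends@top [[0.5052, 0.3316, 0.0535], [0.4313, 0.3713, 0.0535]] len 0.0839 [0.4683 0.3514 0.0535]
far [0.4998 0.3349 0.0124] [0.0001 0.0001]
near [0.4258 0.3736 0.0418] [0.0002 0.0002]
```

Emit:
jog_arm([
  {"dy": -0.0027, "dz": 0.03, "spin": 0.013},
  {"dz": 0.035},
  {"dz": 0.035},
  {"dz": 0.02},
  {"dz": 0.012},
  {},
  {},
])

```text
time_s: 13.83
eef_pos: [0.4663, 0.3534, 0.0195]
ee_rot: [3.045, -0.77, -0.002]
contact_force: [0.1, -0.4, 0.5]
finger_gap: 0.0851
grip_force: 0.0
```

Emit:
jog_arm([
  {},
  {},
  {},
  {},
  {},
  {},
], aperture=0.02, force=40)

```text
time_s: 14.33
eef_pos: [0.4658, 0.353, 0.0193]
ee_rot: [3.044, -0.769, -0.001]
contact_force: [-0.7, -1.2, 7.3]
finger_gap: 0.0349
grip_force: 39.0
```

Emit:
jog_arm([
  {"dz": -0.01},
  {"dz": -0.03},
  {"dz": -0.038},
  {"dz": -0.038},
  {"dz": -0.038, "spin": -0.05},
  {"dz": -0.038, "spin": -0.09},
  {"dz": -0.025, "spin": -0.1},
  {"spin": -0.1},
  {"spin": -0.1},
  {"spin": -0.055},
  {},
  {},
])

```text
time_s: 15.33
eef_pos: [0.4656, 0.3529, 0.2355]
ee_rot: [3.139, -0.004, -0.003]
contact_force: [-0.2, -0.3, -1.3]
finger_gap: 0.035
grip_force: 40.8
```

Emit:
jog_arm([
  {"dx": -0.001, "dy": 0.0377},
  {"dx": -0.001, "dy": 0.0377},
  {"dx": -0.001, "dy": 0.0377},
  {"dx": -0.001, "dy": 0.0377},
  {"dx": -0.001, "dy": 0.0377},
  {"dx": -0.001, "dy": 0.0377},
  {"dx": -0.001, "dy": 0.0377},
  {"dx": -0.001, "dy": 0.0377},
  {"dx": -0.001, "dy": 0.0377},
  {"dx": -0.001, "dy": 0.0377},
  {"dx": -0.001, "dy": 0.0377},
  {"dx": -0.001, "dy": 0.0377},
])

```text
time_s: 16.33
eef_pos: [0.4532, -0.101, 0.2365]
ee_rot: [3.14, -0.004, -0.003]
contact_force: [1.4, -0.9, -2.5]
finger_gap: 0.0347
grip_force: 40.8
```

Emit:
jog_arm([
  {},
  {},
  {},
])

```text
time_s: 16.58
eef_pos: [0.4537, -0.0987, 0.2362]
ee_rot: [3.14, -0.003, -0.003]
contact_force: [-0.2, -0.4, -2.7]
finger_gap: 0.0347
grip_force: 40.9
```

```bash
python3 m3.py w9
```

```text
((281.0, 304.5), (211.0, 100.0), 90.0)
[[0.4365, -0.0553, 0.0535], [0.4362, -0.1454, 0.0535], [0.1922, -0.1551, 0.0535], [0.1927, -0.0444, 0.0535]] [ 0.3144 -0.1001  0.0535]
tcp [ 0.4538 -0.098   0.2361] toolx [ 1.     0.    -0.002] d_tool [ 0.0135 -0.4501  0.0854]
```

View pics/w9.png

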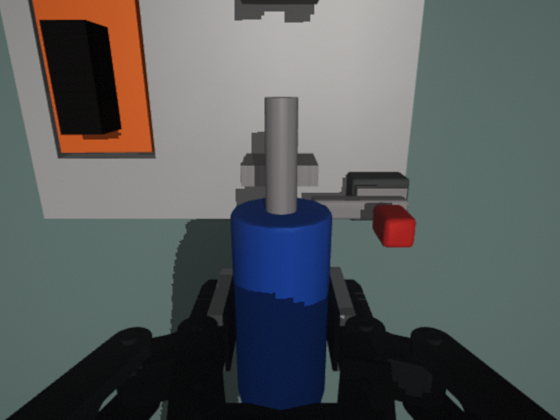

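Picture: spindle tip at (282,97), drum (232–330,198–400). The near cheek's top face is about (241–318,167–186), knob at (393,226), and the far cheek is cut off at the top.

```bash
python3 - <<'E'
from h import *
g=cv2.cvtColor(cv2.imread("pics/w9.png"),cv2.COLOR_BGR2GRAY).astype(int)
for ro in(160,176,182): print(ro,g[ro,232:268].tolist(),g[ro,296:330].tolist())
for co in(250,310): print(co,g[145:195,co].tolist())
print(g[110,255:308].tolist()); print(g[90:102,281].tolist())
E
```

```text
160 [151, 152, 151, 152, 152, 150, 151, 151, 153, 152, 131, 89, 62, 59, 60, 61, 61, 60, 60, 60, 60, 54, 49, 48, 51, 50, 48, 49, 50, 50, 49, 49, 47, 57, 67, 78] [77, 62, 59, 59, 61, 61, 61, 60, 60, 61, 61, 62, 60, 61, 61, 60, 61, 60, 59, 82, 122, 147, 155, 155, 153, 154, 153, 154, 154, 155, 154, 154, 154, 154]
176 [150, 149, 149, 149, 149, 149, 149, 149, 122, 111, 118, 117, 120, 121, 119, 120, 116, 118, 120, 118, 121, 120, 91, 61, 59, 58, 58, 59, 59, 61, 60, 59, 58, 58, 64, 76] [75, 102, 117, 117, 118, 119, 118, 121, 121, 122, 121, 119, 119, 117, 116, 122, 123, 122, 120, 120, 121, 120, 139, 152, 152, 152, 152, 151, 152, 151, 151, 152, 151, 151]
182 [149, 148, 149, 148, 149, 149, 149, 148, 132, 120, 119, 118, 118, 119, 119, 118, 116, 118, 118, 118, 119, 121, 90, 61, 58, 58, 57, 57, 59, 61, 61, 60, 59, 58, 64, 72] [77, 102, 117, 118, 119, 119, 118, 118, 122, 120, 120, 118, 117, 115, 119, 120, 122, 122, 119, 118, 118, 125, 142, 150, 152, 151, 151, 151, 151, 150, 151, 151, 151, 151]
250 [155, 153, 154, 153, 154, 153, 153, 142, 106, 64, 58, 60, 60, 59, 61, 60, 60, 60, 59, 57, 84, 120, 119, 120, 119, 119, 118, 119, 119, 119, 118, 120, 119, 117, 119, 119, 116, 118, 119, 118, 113, 95, 73, 70, 72, 71, 71, 72, 71, 71]
310 [157, 157, 157, 156, 156, 156, 155, 146, 109, 63, 60, 61, 61, 61, 61, 61, 62, 61, 60, 62, 87, 118, 120, 116, 118, 119, 118, 118, 116, 120, 117, 116, 118, 118, 116, 117, 117, 119, 118, 117, 119, 134, 148, 148, 150, 150, 148, 126, 74, 70]
[164, 164, 164, 165, 163, 165, 165, 165, 164, 118, 68, 74, 83, 87, 91, 92, 98, 103, 106, 109, 111, 112, 114, 119, 122, 130, 132, 131, 129, 126, 123, 118, 114, 108, 107, 107, 107, 104, 102, 98, 92, 84, 85, 138, 166, 166, 166, 165, 166, 166, 167, 166, 166]
[169, 170, 169, 170, 169, 170, 145, 103, 121, 134, 133, 133]
```

```bash
python3 - <<'E'
from h import *
c=optics.calibration("wrist");c["extrinsics"]=np.load("pics/w9.npy")
for p in((239.9,176),(317.6,176),(278.7,165),(278.7,185.7)): print("cheek",onz(c,p,.17).round(4))
for z in(.2525,.2545):
    print("spindle tip",onz(c,(281.5,96.5),z-.0055).round(4),[onz(c,p,z).round(4)[1] for p in((264.2,110),(298,110))],[onz(c,p,z).round(4)[1] for p in((265.5,190),(297.6,190))])
    print("drum far end top",onz(c,(281,198),z+.018).round(4), onz(c,(281,212),z).round(4))
for b in blobs(cv2.imread("pics/w9.png")[:,:,::-1].copy(),"red2",100): print("knob",box(b))
E
```

```text
cheek [ 0.4853 -0.0769  0.17  ]
cheek [ 0.4851 -0.1209  0.17  ]
cheek [ 0.4915 -0.0989  0.17  ]
cheek [ 0.4795 -0.0988  0.17  ]
spindle tip [ 0.5307 -0.1002  0.247 ] [np.float64(-0.0946), np.float64(-0.1056)] [np.float64(-0.0946), np.float64(-0.1057)]
drum far end top [ 0.5023 -0.1     0.2705] [ 0.4918 -0.1     0.2525]
spindle tip [ 0.5307 -0.1002  0.249 ] [np.float64(-0.0947), np.float64(-0.1055)] [np.float64(-0.0947), np.float64(-0.1056)]
drum far end top [ 0.5029 -0.1     0.2725] [ 0.4925 -0.1     0.2545]
knob ((398.8138427734375, 229.7344970703125), (30.477693557739258, 34.54692459106445), 4.763641834259033)
```

Emit:
jog_arm([
  {"dx": 0.028, "dy": -0.0006},
  {"dx": 0.028, "dy": -0.0006},
  {"dx": 0.027},
  {},
  {},
  {"dz": 0.03},
  {"dz": 0.03},
  {"dz": 0.012},
  {},
  {},
  {},
])

```text
time_s: 17.55
eef_pos: [0.5371, -0.0978, 0.1652]
ee_rot: [3.14, 0.001, -0.001]
contact_force: [-0.3, 0.9, -2.1]
finger_gap: 0.0346
grip_force: 40.9
```

```bash
python3 - <<'E'
from h import *
c=optics.calibration("wrist");im=optics.snapshot("wrist");cv2.imwrite("pics/w10.png",im[:,:,::-1]);np.save("pics/w10.npy",c["extrinsics"])
g=cv2.cvtColor(im,cv2.COLOR_RGB2GRAY).astype(int)
# project far cheek expected: top face centre and corners
K,E=c["intrinsics"],c["extrinsics"]
def pr(p): q=K@(E[:3,:3]@p+E[:3,3]);return (q[:2]/q[2]).round(1)
for p in((.5795,-.0769,.17),(.5795,-.1209,.17),(.5915,-.0769,.17),(.5915,-.1209,.17),(.6137,-.0989,.18)): print(p,pr(np.array(p)))
a,b=pr(np.array((.5855,-.0769,.17))),pr(np.array((.5855,-.1209,.17)))
ro=int(a[1]);print(ro,int(a[0])-8,g[ro,int(a[0])-8:int(b[0])+9].tolist())
print(r.read_state()["eef_pos"])
E
```

```text
(0.5795, -0.0769, 0.17) [222.6 191.5]
(0.5795, -0.1209, 0.17) [338.8 191.4]
(0.5915, -0.0769, 0.17) [221. 160.]
(0.5915, -0.1209, 0.17) [340.4 160. ]
(0.6137, -0.0989, 0.18) [280.8  98.1]
176 213 [127, 129, 128, 129, 130, 128, 129, 130, 128, 129, 119, 107, 102, 100, 100, 102, 101, 103, 104, 104, 102, 99, 102, 101, 101, 101, 101, 102, 103, 103, 105, 104, 103, 103, 101, 102, 99, 99, 98, 102, 103, 106, 105, 105, 104, 102, 103, 104, 103, 102, 76, 44, 43, 56, 62, 71, 73, 77, 80, 85, 87, 91, 92, 94, 95, 99, 99, 102, 104, 104, 103, 101, 100, 97, 93, 91, 91, 89, 88, 87, 83, 78, 72, 63, 52, 41, 34, 52, 89, 105, 102, 102, 102, 102, 103, 105, 105, 102, 101, 103, 103, 104, 103, 101, 103, 102, 106, 105, 104, 106, 104, 102, 101, 101, 100, 102, 103, 104, 107, 107, 106, 105, 105, 103, 105, 105, 103, 107, 124, 131, 131, 132, 131, 131, 131]
[ 0.537427   -0.09795425  0.16549327]
```

Emit:
jog_arm([
  {"dz": 0.008},
  {"dz": 0.008},
  {"dz": 0.006},
  {"dz": 0.003},
  {},
  {},
])

```text
time_s: 18.1
eef_pos: [0.5364, -0.0983, 0.1387]
ee_rot: [3.139, -0.0, -0.004]
contact_force: [-0.9, -0.7, -1.9]
finger_gap: 0.0344
grip_force: 40.9
```

Emit:
jog_arm([
  {"dz": 0.002},
  {"dz": 0.002},
  {},
  {},
], only="eef|cont")

```text
eef_pos: [0.537, -0.0984, 0.1358]
contact_force: [-2.1, 0.5, 5.1]
```

Emit:
jog_arm([
  {},
  {},
  {},
  {},
  {},
  {"dz": -0.02},
  {"dz": -0.035},
  {"dz": -0.035},
  {"dz": -0.02},
  {"dx": -0.03, "dy": 0.01},
  {"dx": -0.035, "dy": 0.02},
  {},
], aperture=0.085, only="eef|cont|gap|time")

```text
time_s: 19.43
eef_pos: [0.4659, -0.132, 0.2453]
contact_force: [-1.1, -1.5, -0.6]
finger_gap: 0.0852
```

Emit:
jog_arm([
  {},
  {},
], only="eef")

```text
eef_pos: [0.4721, -0.1279, 0.2455]
```

```bash
python3 - <<'E'
from h import *
c=optics.calibration("wrist");im=optics.snapshot("wrist");cv2.imwrite("pics/w11.png",im[:,:,::-1]);np.save("pics/w11.npy",c["extrinsics"])
C=[]
for n in("w9","w11"):
    k=dict(c);k["extrinsics"]=np.load(f"pics/{n}.npy");i=cv2.imread(f"pics/{n}.png")[:,:,::-1].copy()
    bs=blobs(i,"red2",100)
    if not bs: print(n,"none");continue
    q=box(bs[0]);C.append((k,q[0]));print(n,cv2.boundingRect(bs[0]),[onz(k,q[0],z).round(4)[:2].tolist() for z in(.196,.204)])
if len(C)==2: print(tri(*C))
K,E=c["intrinsics"],c["extrinsics"]
bs=[b for b in blobs(im,"blue",300)]
for b in bs:
    x,y,w,h=cv2.boundingRect(b);print("drum",(x,y,w,h),onz(c,(x+w/2-.5,y+h/2-.5),.16).round(4),"w@axis",[onz(c,(u,y+h/2),.152).round(4)[1] for u in(x-.5,x+w-.5)])
rowhelp((.4656,-.158,.187))
E
```

```text
w9 (383, 212, 32, 35) [[0.4626, -0.1613], [0.4658, -0.1586]]
w11 (321, 245, 29, 22) [[0.462, -0.1595], [0.4658, -0.1582]]
(array([ 0.46659006, -0.15793129,  0.20582357]), [np.float64(0.00010248013685633164), np.float64(0.0001024801368563632)])
drum (199, 39, 63, 145) [ 0.5381 -0.0995  0.16  ] w@axis [np.float64(-0.0794), np.float64(-0.1176)]
tcp [ 0.4725 -0.1276  0.2453] toolx [ 1.     0.    -0.001] d_tool [-0.0068  0.0303  0.0584]
```

Emit:
jog_arm([
  {"dx": -0.0065, "dy": 0.0309},
  {},
  {"dz": 0.03},
  {"dz": 0.025},
  {"dz": 0.012},
  {},
  {},
])

```text
time_s: 20.23
eef_pos: [0.4654, -0.1588, 0.1779]
ee_rot: [3.139, 0.001, -0.006]
contact_force: [0.3, 0.3, 0.1]
finger_gap: 0.0851
grip_force: 0.0
```

Emit:
jog_arm([
  {},
  {},
  {},
  {},
  {},
  {},
], aperture=0.005, force=30)

```text
time_s: 20.73
eef_pos: [0.4654, -0.1588, 0.1788]
ee_rot: [3.14, 0.0, -0.002]
contact_force: [-3.4, 0.9, 4.8]
finger_gap: 0.0153
grip_force: 33.6
```

Emit:
jog_arm([
  {"dy": -0.006},
  {"dy": -0.006},
  {"dy": -0.006},
  {"dy": -0.005},
  {},
  {},
], only="eef|cont")

```text
eef_pos: [0.4655, -0.1349, 0.1787]
contact_force: [-1.4, 2.0, 7.7]
```

Emit:
jog_arm([
  {"dy": -0.002},
  {"dy": -0.002},
  {},
  {},
], only="eef|cont|gap")

```text
eef_pos: [0.4655, -0.1315, 0.1787]
contact_force: [-1.2, -2.2, 7.8]
finger_gap: 0.0152
```

Emit:
jog_arm([
  {"dy": -0.002},
  {},
  {},
], only="eef|cont")

```text
eef_pos: [0.4655, -0.1308, 0.1788]
contact_force: [-0.1, -6.5, 5.1]
```

Emit:
jog_arm([
  {"dy": -0.001},
  {},
  {},
], only="eef|cont|gap")

```text
eef_pos: [0.4655, -0.1307, 0.1788]
contact_force: [-0.2, -9.1, 4.6]
finger_gap: 0.0153
```

Hard stop reached at y = -0.131, which is full travel. I'll release, retreat and check numerically.

Emit:
jog_arm([
  {"dy": 0.002},
  {},
  {},
  {},
  {},
  {"dz": -0.02},
  {"dz": -0.03},
  {"dz": -0.03},
  {"dx": -0.03},
  {},
  {},
  {},
], aperture=0.085)

```text
time_s: 23.07
eef_pos: [0.4354, -0.1305, 0.2581]
ee_rot: [3.14, 0.0, -0.003]
contact_force: [0.2, 0.3, 0.2]
finger_gap: 0.0852
grip_force: 0.0
```

```bash
python3 - <<'E'
from h import *
c=optics.calibration("wrist");im=optics.snapshot("wrist");cv2.imwrite("pics/w12.png",im[:,:,::-1])
b=blobs(im,"red2",100)[0];print("knob",onz(c,box(b)[0],.2058).round(4))
for b in blobs(im,"blue",300):
    P=b[:,0,:];x,y,w,h=cv2.boundingRect(b);m=[(v,(P[P[:,1]==v][:,0].min()+P[P[:,1]==v][:,0].max())/2) for v in range(y+8,y+h-8)]
    a=np.polyfit(*zip(*m),1);q=[onz(c,(np.polyval(a,v),v),.155).round(4).tolist() for v in(y+8,y+h-8)];print("drum",(x,y,w,h),q)
for b in blobs(im,"orange",300): print("insert",box(b),onz(c,box(b)[0],.13).round(4))
t=optics.snapshot("top");ct=optics.calibration("top")
for n in("orange","blue","green"): 
    for b in blobs(t,n)[:2]: print(n,np.round(box(b)[0],1))
E
```

```text
knob [ 0.4653 -0.1319  0.2058]
drum (196, 0, 62, 120) [[0.5583, -0.0998, 0.155], [0.4996, -0.0997, 0.155]]
insert ((69.0, 60.0), (120.0, 90.0), 90.0) [0.5315 0.0093 0.13  ]
orange [264.5 205.5]
blue [ 22. 112.]
blue [ 20.1 172.8]
green [160.5 138.5]
```

```bash
python3 -c "
from workcell import r, optics, order
print(order.hand_in())"
```

```text
the job is handed in; nothing more can be done
None
```

I pressed the insert home, seated the roller in both dropouts, pushed the plunger fully in and released everything, then handed the job in at about 23 s; the hand-in returned no verdict.

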